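Fit the retaining ring on the filament spool spindle

ROBOT

A 7-joint arm with a two-finger parallel gripper is mounted at the origin on the work surface. World frame = base frame: x ahead of the robot, y to its left, z up, the work surface at z = 0. Lengths are in mm, angles in rad, forces in N, time in s.
With the tool pointing down it reaches from about 400 to 850 mm from the base axis. Payload 4.5 kg.
Tool frame: the origin (TCP) lies midway between the tips of the shut fingers; the grasp point (between the pads) lies r.pinch_z behind it (r.pinch_z is the distance from the TCP to the grasp point, in mm); z points along the fingers, y is the direction in which the jaws open and shut (so a half turn about z gives the same grasp; the last joint's range is limited). The gripper opens to 85 mm and grips with 20 to 120 N. Pads are 22 mm wide; open, the fingers measure 114 mm over their backs; the gripper's body (76 mm by 85 mm) begins 54 mm behind the grasp point. The pads swing forward as they close: fully open they stand 13 mm farther back than shut.
Start: joints at [-1.307, 0.689, -0.195, 1.565, 0.157, 0.902, -0.215], TCP at [142.342, 608.599, 231.317] pointing down, gripper open.
Joint ranges: [-3.01, 3.01], [-0.46, 2.08], [-1.47, 1.51], [0.13, 2.56], [-1, 4.14], [0.04, 2.09], [-2.66, 2.66]. Speed limits (rad/s): [2.57, 2.57, 3.14, 3.14, 3.14, 3.14, 3.14].

INTERFACE

Orientations are given as a 3x3 rotation matrix whose columns are the frame's x, y, z axes.
In Python, from plant import r gives the robot as it stands.
- The arm moves only by the tool arm_command, never from a script. Its argument "series" is a list of rows, each an object of numbers: "tx", "ty", "tz": the shift along the world's x, y, z in mm; "rx", "ry", "rz": the turn, a rotation vector about the world's x, y, z in degrees; "jaw": the opening, from 0 (shut) to 1 (fully open). A call has 1 to 12 rows; each row is the pose to reach, as a shift and turn from the pose commanded when the call began; what a row does not reach only later rows make up. A row lasts 1/10 s, in which the tool goes at most 50 mm and 8.59 degrees, less where a joint would pass 70% of its speed; a pose out of reach is approached as far as the arm can. A call with a gripper value outside its range is refused whole. The fingers move at their own pace and stop on an object; "squeeze" is the grip in N (left out, the last holds). Time passes only in rows, so rows that repeat a pose let the fingers close. It gives the time, the measured TCP pose, the force and the opening at its end, in the units of the state.
- r.read_state(): the state, without advancing time (a new reading comes with each control period).
- r.read_camera(name): name is "side" or "top" or "wrist"; returns (picture, depth): 480x640x3 uint8, red, green, blue; 480x640 float32, mm along the optical axis (not along the pixel's ray), 0 where there is no reading.
- r.get_calibration(name): a dict with "fov_y" (degrees; the focal length in pixels is half the picture's height over the tangent of half this angle, whatever the lens; pixels are square), "cx", "cy" (the principal point, pixels), "R" (3x3) and "t" (3): a world point X has camera coordinates R X + t. Camera axes: x right, y down, z forward; pixel columns grow to the right and rows downward; lengths in mm; the calibration is good to about 2 mm. The wrist camera is an equidistant fisheye: a pixel r from the principal point sees the ray r / f radians off the axis. A picture is of the moment at which its call begins: read the wrist's pose just before it. get_calibration takes no time and is no camera call; for the wrist camera it gives the pose at the moment of the call.
- r.sign_off(): hands the job in, once; it reports no verdict.
Trained networks look in the newest picture that a camera, given by its name, has taken for a name from the list of things; names that differ only in an ending like _2 or _b are one class to them, and where a whole thing is asked for, a point or a joint stands for the part that bears it (a point fixed in the world has none). Each returns a list of dicts, best first, with "conf" (0 to 1); they miss things now and then, are a little off and sometimes report something else, mostly with a low value. They report only what shows in the picture. A call takes as long as a camera call. They do not tell look-alikes from the thing itself.
- r.recognise(thing, camera): "box" ([left, top, right, bottom] in pixels, round what is visible of it).
- r.cut_out(thing, camera): "mask" (480x640 bool, what is visible of it) and "box" ([left, top, right, bottom] in pixels, round what is visible of it).
The state is a dict: "t": time; "joint_positions": joint angles; "dq": joint speeds; "tau": joint torques, N m; "position": TCP position; "ee_rot": TCP orientation; "ft_force": force on the tool from outside, world axes, zero at the start; "ft_torque": the same for the moment, N m; "grip_width": finger opening in mm.
Only numpy, scipy, OpenCV 4.12 (cv2) and the standard library are available. Lean on these libraries where they do the work, as an engineer would, in place of code of your own. Each camera call takes 0.05 s, during which the arm holds its last target. There are 200 camera calls.

TASK

Lock the red filament spool on its stand with the orange retaining ring: pinch the ring's two upright eyes together so that it spreads, lower it still spread over the spindle until it lies on the spool, then let go so that it closes into the groove under the spindle's lip. Leave the smaller blue ring where it lies.

Things in the scene. Friction and masses are not known exactly. Their poses are not given: they have to be found in the camera images.
- orange_ring: Orange spring ring, about 80 g, flat on the table, split into a +y and a -y half. Origin: ring centre, underside; z up. Band 8 mm thick, bore 31, outside 47 mm. Two upright flat tabs (the eyes) at x = -42 mm, each 18 mm wide along x, 6 thick, 43 tall; at rest their outer faces are at y = +-25 mm. Black block 13 mm high between eyes and band. Eyes start pointing at the robot, +-40 degrees.
- orange_spread (a joint): How far each half of the orange ring has moved out along its y, in m: 0 closed (rest), 0.010 fully spread. The arms cross: pinching the eyes together along y spreads the ring, to 30 mm over the eyes' outer faces at the stops. Springs resist with 3 to 7 N; a 20 N grip spreads it fully and carries it. Spread it clears the 36 mm lip by about 5 mm all round; closed it cannot pass.
- blue_ring: The wrong ring: same shape in blue at three quarters of the size (outside 35 mm, eyes 32 mm tall), flat on the table. Origin: ring centre, underside. It cannot open far enough for this spindle.
- seat (a point): On the axis of the upright metal spindle, at the spool's flat top (104 mm across, 52 mm above the table); z up. Red spool with black flanges, on a 130 mm plywood base, all fixed. Above this point: groove 26 mm across, 20 high; lip 36 mm across from 20 to 26 mm; nose tapering to 14 mm across at 48 mm. The ring belongs flat on the spool, its origin here, eyes pointing any way.
There are look-alikes about, which are no part of the job. What is shaped like the part that bears seat but turquoise is not meant. What is shaped like the orange_ring but pink is not meant.

How it is judged:
By the outcome, as a careful person would: the job done as asked, in the order asked, and still so for the second after the job is handed in, with the robot touching nothing.
It also fails if it takes over 37 s, if anything falls off the work surface, if the arm or the gripper's body presses on something with over 40 N, if the wrist force passes 120 N, or if a joint passes its speed limit or range.

## Working session

There is one attempt and no reset: what is moved stays moved. The work goes in short steps, Python scripts to look and compute and a tool call to move; the robot and the scene stay as the last step left them, time stands still between calls to the robot, and variables do not carry over. Pictures are saved under pics/ and viewed, about 8 in all and at most 12, crops included, and the job is handed in when it is done.

Besides the shell and the picture viewer there is one more tool, called after "Emit:" as name(argument=value, ...), one argument or row to a line, values as JSON. arm_command: Moves the arm, as the interface text tells. Its arguments: {"type":"object","properties":{"series":{"type":"array","items":{"type":"object","properties":{"tx":{"type":"number"},"ty":{"type":"number"},"tz":{"type":"number"},"rx":{"type":"number"},"ry":{"type":"number"},"rz":{"type":"number"},"jaw":{"type":"number"}}}},"squeeze":{"type":"number"}},"required":["series"]}

```bash
mkdir -p pics; ls
cat > h.py <<'E'
import numpy as np, cv2
from plant import r
def world(cam, depth, us, vs, cal=None):
    c=cal or r.get_calibration(cam); f=240/np.tan(np.radians(c["fov_y"]/2))
    us=np.asarray(us);vs=np.asarray(vs); z=depth[vs,us].astype(float)
    P=np.stack([(us-c["cx"])/f*z,(vs-c["cy"])/f*z,z],-1)
    return (P-np.array(c["t"]))@np.array(c["R"]),z
def proj(cam,X):
    c=r.get_calibration(cam); f=240/np.tan(np.radians(c["fov_y"]/2))
    p=np.array(c["R"])@np.array(X)+np.array(c["t"]); return c["cx"]+f*p[0]/p[2],c["cy"]+f*p[1]/p[2]
E
python3 - <<'E'
from h import *
ims=[]
for c in("top","side"):
    im,d=r.read_camera(c); np.savez(c+".npz",im=im,d=d); ims.append(im)
    cv2.imwrite(f"pics/{c}0.png",im[:,:,::-1])
    k=r.get_calibration(c); print(c,k["fov_y"],np.round(-np.array(k["R"]).T@k["t"]))
    for th in("orange_ring","blue_ring","seat"):
        for o in r.cut_out(th,c):
            vs,us=np.nonzero(o["mask"]); P,z=world(c,d,us,vs); P=P[z>0]
            print(th,round(o["conf"],2),np.round(o["box"]),np.round(np.median(P,0)),np.median(im[vs,us],0),np.round(P.max(0)))
s=r.read_state();print(s["t"],s["position"],np.round(s["ee_rot"],3),s["grip_width"],r.pinch_z)
E
```

```text
pics
top 45.15894447529507 [ 459.  -62. 1019.]
orange_ring 0.96 [324. 204. 366. 244.] [ 520. -104.    8.] [116.  64.  19.] [559. -69.  46.]
orange_ring 0.75 [297. 144. 338. 185.] [627. -56.   8.] [121.5  70.   86.5] [667. -21.  44.]
blue_ring 0.79 [484. 183. 514. 219.] [ 559. -379.    6.] [34.5 56.  93.5] [ 592. -350.   34.]
seat 0.85 [166. 268. 262. 368.] [369. 126.  48.] [17. 90. 90.] [455. 220. 103.]
seat 0.78 [120. 152. 219. 243.] [572. 191.  48.] [64. 60. 48.] [661. 286. 102.]
seat 0.59 [352. 246. 454. 342.] [ 403. -200.   49.] [17. 90. 90.] [ 487. -117.  103.]
side 51.92684398246053 [201. 525. 593.]
orange_ring 0.62 [248. 245. 278. 272.] [626. -50.  10.] [92. 64. 68.] [667. -17.  44.]
blue_ring 0.52 [348. 174. 377. 197.] [ 556. -373.    8.] [26. 43. 78.] [ 599. -347.   34.]
seat 0.82 [359. 204. 448. 283.] [ 392. -181.   21.] [13. 77. 74.] [ 490. -112.  102.]
seat 0.68 [136. 317. 256. 424.] [560. 221.  23.] [63. 51. 38.] [673. 290. 103.]
seat 0.61 [288. 337. 406. 447.] [356. 155.  27.] [10. 78. 75.] [453. 226. 102.]
0.4 [142.31004732 608.52955858 231.2017376 ] [[-0.974  0.228 -0.   ]
 [ 0.228  0.974 -0.   ]
 [ 0.    -0.    -1.   ]] 85.32164816606436 18.700000000000003
```

View pics/top0.png

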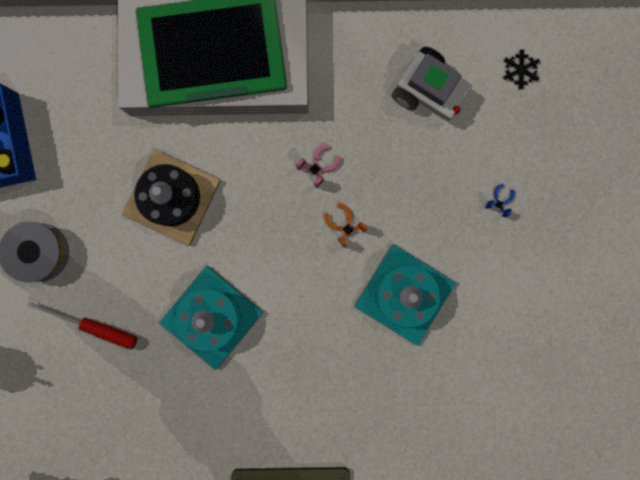

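View pics/side0.png

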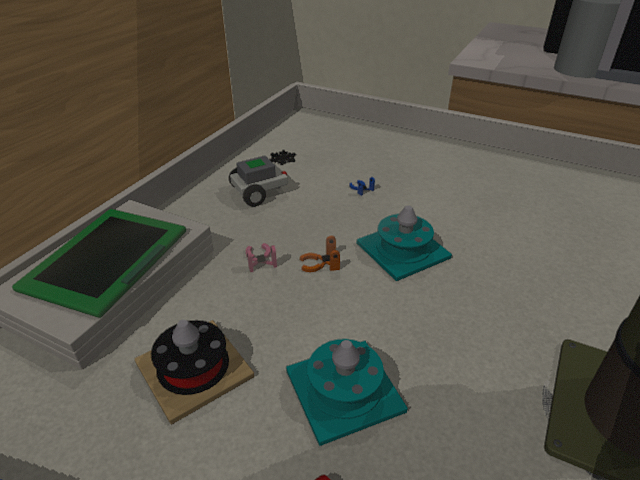

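The red spool on plywood is at px (170,195) in top, (190,350) in side. The orange ring is at (345,225) with its eyes at (361,227) and (344,241). The pink ring is at (320,165), and the two turquoise stands are look-alikes. Next I fit accurate poses.

```bash
cat > fit.py <<'E'
from h import *
from scipy.optimize import least_squares
def circ(P):
    f=lambda p:np.hypot(P[:,0]-p[0],P[:,1]-p[1])-p[2]
    return least_squares(f,[*P[:,:2].mean(0),20],loss="soft_l1").x
if __name__=="__main__":
  for c in("top","side"):
    q=np.load(c+".npz");im=q["im"];d=q["d"]
    vs,us=np.mgrid[0:480,0:640];P,z=world(c,d,us.ravel(),vs.ravel());col=im.reshape(-1,3).astype(int)
    hsv=cv2.cvtColor(im,cv2.COLOR_RGB2HSV).reshape(-1,3)
    o=(z>0)&(hsv[:,0]>5)&(hsv[:,0]<18)&(hsv[:,1]>150)&(np.hypot(P[:,0]-520,P[:,1]+104)<70)
    Q=P[o]; b=Q[(Q[:,2]<11)];e=Q[Q[:,2]>38]
    print(c,len(Q),len(b),"table z",np.median(P[(z>0)&(np.hypot(P[:,0]-520,P[:,1]+104)<90)&(col.min(1)>60)][:,2]))
    print(" band circ",np.round(circ(b),1),"z",np.median(b[:,2]))
    if len(e)>4:
        _,l,cen=cv2.kmeans(e.astype(np.float32),2,None,(3,50,.1),5,2)
        print(" eyes",np.round(cen,1),len(e)); 
        for k in(0,1):
            g=e[l.ravel()==k];print(np.round((g.min(0)+g.max(0))/2,1),end="")
        m=cen.mean(0);print(" mid",m, "sep",np.linalg.norm(cen[0]-cen[1]))
    n=(z>0)&(np.hypot(P[:,0]-575,P[:,1]-188)<85)
    S=P[n]
    t=S[S[:,2]>95]; print(" tip",np.round((t.min(0)+t.max(0))/2,1),np.round(t.mean(0),1),len(t))
    lip=S[(S[:,2]>70)&(S[:,2]<110)]; print(" nose pts",np.round((lip.min(0)+lip.max(0))/2,1),np.ptp(lip,axis=0))
    fl=S[(S[:,2]>47)&(S[:,2]<56)];ctr,rad=cv2.minEnclosingCircle(fl[:,:2].astype(np.float32));print(" flange",np.round(ctr,1),rad,np.median(fl[:,2]))
E
python3 fit.py
```

```text
top 314 233 table z -0.9994457811248642
 band circ [536.7 -92.6  20.5] z 6.474830609358676
 eyes [[ 518.6 -132.2   40.8]
 [ 493.2  -96.7   41.1]] 53
[ 519.  -132.7   42.1][493.1 -96.5  41.7] mid [ 505.8577   -114.48162    40.966557] sep 43.646137
 tip [576.5 201.1  98.3] [576.6 201.1  98. ] 86
 nose pts [576.7 202.1  86.1] [34.65929146 37.15621213 30.96147518]
 flange [576.9 202. ] 51.89583206176758 50.50834507278694
side 484 284 table z 0.33162116347787063
 band circ [536.  -88.   21.3] z 6.77305832809491
 eyes [[ 494.6  -93.2   41.4]
 [ 520.7 -128.9   41.1]] 41
[494.1 -93.1  41.8][ 519.9 -128.1   40.9] mid [ 507.64996 -111.02987   41.28595] sep 44.222736
 tip [577.3 204.1  99. ] [576.5 205.5  99.1] 128
 nose pts [576.9 204.3  87.4] [33.99303602 35.93546016 31.16674348]
 flange [578.4 203.8] 53.101016998291016 52.523055151552526
```

Emit:
arm_command(
  series=[
    {"tx":35,"ty":-34,"rz":-8},
    {"tx":70,"ty":-68,"rz":-16},
    {"tx":105,"ty":-102,"rz":-24},
    {"tx":140,"ty":-136,"rz":-32},
    {"tx":175,"ty":-170,"rz":-40},
    {"tx":210,"ty":-204,"rz":-48},
    {"tx":245,"ty":-238,"rz":-56},
    {"tx":280,"ty":-272,"rz":-64},
    {"tx":310,"ty":-308,"rz":-72},
    {"tx":325,"ty":-350,"rz":-80},
    {"tx":330,"ty":-395,"rz":-88},
    {"tx":335,"ty":-440,"rz":-96},
  ],
)

```text
schema error: expected keys tx, ty, tz, rx, ry, rz, jaw
```

Emit:
arm_command(
  series=[
    {"tx":6,"ty":-45,"rz":-8,"tz":-10},
    {"tx":12,"ty":-90,"rz":-16,"tz":-25},
    {"tx":18,"ty":-135,"rz":-24,"tz":-40},
    {"tx":24,"ty":-180,"rz":-30,"tz":-55},
    {"tx":28,"ty":-225,"rz":-35,"tz":-70},
    {"tx":30,"ty":-260,"rz":-35,"tz":-85},
    {"tx":30,"ty":-282,"rz":-35,"tz":-100},
    {"tx":30,"ty":-282,"rz":-35,"tz":-100},
    {"tx":30,"ty":-282,"rz":-35,"tz":-100},
  ],
)

```text
schema error: expected keys tx, ty, tz, rx, ry, rz, jaw
```

All keys needed.

Emit:
arm_command(
  series=[
    {"tx":35,"ty":-34,"tz":0,"rx":0,"ry":0,"rz":-8,"jaw":1},
    {"tx":70,"ty":-68,"tz":0,"rx":0,"ry":0,"rz":-16,"jaw":1},
    {"tx":105,"ty":-102,"tz":0,"rx":0,"ry":0,"rz":-24,"jaw":1},
    {"tx":140,"ty":-136,"tz":0,"rx":0,"ry":0,"rz":-32,"jaw":1},
    {"tx":175,"ty":-170,"tz":0,"rx":0,"ry":0,"rz":-40,"jaw":1},
    {"tx":210,"ty":-204,"tz":0,"rx":0,"ry":0,"rz":-48,"jaw":1},
    {"tx":245,"ty":-238,"tz":0,"rx":0,"ry":0,"rz":-56,"jaw":1},
    {"tx":280,"ty":-272,"tz":0,"rx":0,"ry":0,"rz":-64,"jaw":1},
    {"tx":310,"ty":-308,"tz":0,"rx":0,"ry":0,"rz":-72,"jaw":1},
    {"tx":325,"ty":-350,"tz":0,"rx":0,"ry":0,"rz":-80,"jaw":1},
    {"tx":330,"ty":-395,"tz":0,"rx":0,"ry":0,"rz":-88,"jaw":1},
    {"tx":335,"ty":-440,"tz":0,"rx":0,"ry":0,"rz":-96,"jaw":1},
  ],
)

```text
t: 1.6
position: [477.8, 166.9, 231.4]
ee_rot: [[0.334, 0.943, 0.001], [0.943, -0.334, 0.0], [0.0, 0.001, -1.0]]
ft_force: [-0.1, 1.3, 0.5]
grip_width: 85.3
```

Emit:
arm_command(
  series=[
    {"tx":6,"ty":-45,"tz":-10,"rx":0,"ry":0,"rz":-8,"jaw":1},
    {"tx":12,"ty":-90,"tz":-25,"rx":0,"ry":0,"rz":-16,"jaw":1},
    {"tx":18,"ty":-135,"tz":-40,"rx":0,"ry":0,"rz":-24,"jaw":1},
    {"tx":24,"ty":-180,"tz":-55,"rx":0,"ry":0,"rz":-30,"jaw":1},
    {"tx":28,"ty":-225,"tz":-70,"rx":0,"ry":0,"rz":-35,"jaw":1},
    {"tx":30,"ty":-260,"tz":-85,"rx":0,"ry":0,"rz":-35,"jaw":1},
    {"tx":30,"ty":-282,"tz":-100,"rx":0,"ry":0,"rz":-35,"jaw":1},
    {"tx":30,"ty":-282,"tz":-100,"rx":0,"ry":0,"rz":-35,"jaw":1},
    {"tx":30,"ty":-282,"tz":-100,"rx":0,"ry":0,"rz":-35,"jaw":1},
  ],
)

```text
t: 2.5
position: [507.3, -113.2, 131.2]
ee_rot: [[0.811, 0.585, -0.0], [0.585, -0.811, 0.001], [0.0, -0.001, -1.0]]
ft_force: [1.2, 1.3, 0.0]
grip_width: 85.4
```

```bash
cat > wr.py <<'E'
from h import *
def wgrab():
    c=r.get_calibration("wrist");im,d=r.read_camera("wrist")
    f=240/np.tan(np.radians(c["fov_y"]/2))
    vs,us=np.mgrid[0:480,0:640];x=(us-c["cx"]).ravel();y=(vs-c["cy"]).ravel();rr=np.hypot(x,y)+1e-9;th=rr/f
    z=d.ravel().astype(float);k=np.tan(th)/rr*z
    P=(np.stack([x*k,y*k,z],-1)-np.array(c["t"]))@np.array(c["R"])
    return im,P,z,c
E
python3 - <<'E'
from wr import *
from fit import circ
s=r.read_state();print(np.round(s["position"],1),np.round(s["ee_rot"],3).tolist(),s["t"],s["ft_force"])
im,P,z,c=wgrab();cv2.imwrite("pics/w0.png",im[:,:,::-1]);print(c["fov_y"])
hsv=cv2.cvtColor(im,cv2.COLOR_RGB2HSV).reshape(-1,3)
o=(z>0)&(hsv[:,0]>5)&(hsv[:,0]<18)&(hsv[:,1]>150)&(np.hypot(P[:,0]-520,P[:,1]+104)<70)
Q=P[o];b=Q[Q[:,2]<11];e=Q[Q[:,2]>38];print(len(Q),len(b),len(e))
print("band",circ(b[np.hypot(*(b[:,:2]-[537,-91]).T)<30]))
_,l,cen=cv2.kmeans(e.astype(np.float32),2,None,(3,50,.1),5,2);print(cen,cen.mean(0))
for k in(0,1):
    print(cv2.minAreaRect(e[l.ravel()==k][:,:2].astype(np.float32)))
E
```

```text
[ 507.3 -113.2  131.2] [[0.811, 0.585, -0.0], [0.585, -0.811, 0.001], [0.0, -0.001, -1.0]] 2.5 [1.18922446 1.25457219 0.01212655]
65.70646984690485
2335 1623 435
band [539.96628244 -90.6876653   20.15229836]
[[ 495.6461    -96.10908    42.231373]
 [ 521.0399   -131.42758    42.39617 ]] [ 508.34302  -113.768326   42.313774]
((495.1179504394531, -96.617431640625), (15.583889961242676, 6.052702903747559), 36.405155181884766)
((520.4517822265625, -131.86399841308594), (15.657034873962402, 5.972048282623291), 36.40583419799805)
```

View pics/w0.png

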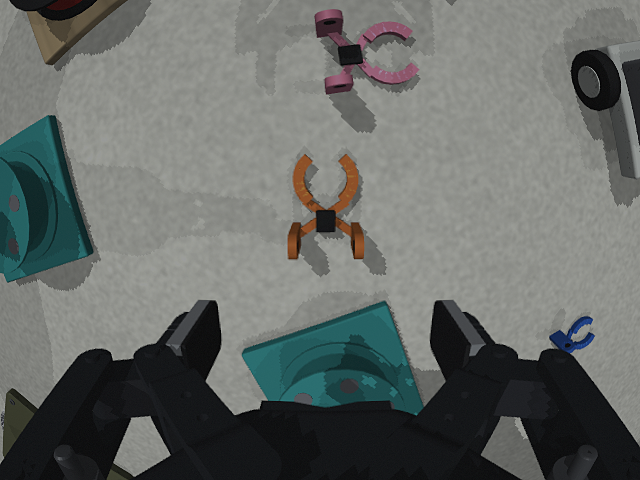

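The wrist view shows the orange ring straight ahead with its eyes at (294,240) and (357,240), lined up with the jaws. Descend and pinch.

Emit:
arm_command(
  series=[
    {"tx":0,"ty":-1.3,"tz":-40,"rx":0,"ry":0,"rz":0,"jaw":1},
    {"tx":0,"ty":-1.3,"tz":-75,"rx":0,"ry":0,"rz":0,"jaw":1},
    {"tx":0,"ty":-1.3,"tz":-100,"rx":0,"ry":0,"rz":0,"jaw":1},
    {"tx":0,"ty":-1.3,"tz":-115,"rx":0,"ry":0,"rz":0,"jaw":1},
    {"tx":0,"ty":-1.3,"tz":-121,"rx":0,"ry":0,"rz":0,"jaw":1},
    {"tx":0,"ty":-1.3,"tz":-121,"rx":0,"ry":0,"rz":0,"jaw":0.5},
    {"tx":0,"ty":-1.3,"tz":-121,"rx":0,"ry":0,"rz":0,"jaw":0.2},
    {"tx":0,"ty":-1.3,"tz":-121,"rx":0,"ry":0,"rz":0,"jaw":0},
    {"tx":0,"ty":-1.3,"tz":-121,"rx":0,"ry":0,"rz":0,"jaw":0},
    {"tx":0,"ty":-1.3,"tz":-121,"rx":0,"ry":0,"rz":0,"jaw":0},
    {"tx":0,"ty":-1.3,"tz":-121,"rx":0,"ry":0,"rz":0,"jaw":0},
    {"tx":0,"ty":-1.3,"tz":-121,"rx":0,"ry":0,"rz":0,"jaw":0},
  ],
  squeeze=30,
)

```text
t: 3.75
position: [509.6, -117.5, 13.0]
ee_rot: [[0.812, 0.584, 0.006], [0.584, -0.812, -0.004], [0.003, 0.007, -1.0]]
ft_force: [-1.1, -4.1, 13.8]
grip_width: 27.5
```

Emit:
arm_command(
  series=[
    {"tx":0,"ty":0,"tz":0,"rx":0,"ry":0,"rz":0,"jaw":0},
    {"tx":0,"ty":0,"tz":0,"rx":0,"ry":0,"rz":0,"jaw":0},
    {"tx":0,"ty":0,"tz":0,"rx":0,"ry":0,"rz":0,"jaw":0},
  ],
)

```text
t: 4.05
position: [509.6, -117.5, 13.0]
ee_rot: [[0.812, 0.584, 0.006], [0.584, -0.812, -0.004], [0.003, 0.007, -1.0]]
ft_force: [-0.1, -4.1, 14.2]
grip_width: 27.3
```

Run:
```python
from wr import *
im,P,z,c=wgrab();print(np.round(-np.array(c["R"]).T@c["t"]))
a=im[100:480,120:520,::-1]
im2,d=r.read_camera("side");b=cv2.resize(im2[210:300,270:390,::-1],None,fx=4,fy=4,interpolation=cv2.INTER_CUBIC)[:380,:400]
cv2.imwrite("pics/g1.png",np.hstack([a,cv2.copyMakeBorder(b,0,380-b.shape[0],0,0,cv2.BORDER_CONSTANT)]))
```

```text
[565. -77. 157.]
```

View pics/g1.png

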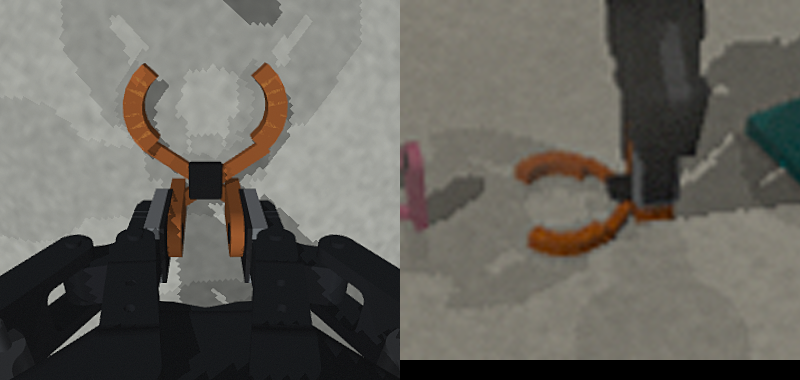

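The ring is pinched and spread (bore open at the right of both crops). The pads pushed it down slightly as they swung in. Lift, then check.

Emit:
arm_command(
  series=[
    {"tx":0,"ty":0,"tz":10,"rx":0,"ry":0,"rz":0,"jaw":0},
    {"tx":0,"ty":0,"tz":30,"rx":0,"ry":0,"rz":0,"jaw":0},
    {"tx":0,"ty":0,"tz":55,"rx":0,"ry":0,"rz":0,"jaw":0},
    {"tx":0,"ty":0,"tz":85,"rx":0,"ry":0,"rz":0,"jaw":0},
    {"tx":0,"ty":0,"tz":110,"rx":0,"ry":0,"rz":0,"jaw":0},
    {"tx":0,"ty":0,"tz":130,"rx":0,"ry":0,"rz":0,"jaw":0},
    {"tx":0,"ty":0,"tz":140,"rx":0,"ry":0,"rz":0,"jaw":0},
    {"tx":0,"ty":0,"tz":140,"rx":0,"ry":0,"rz":0,"jaw":0},
    {"tx":0,"ty":0,"tz":140,"rx":0,"ry":0,"rz":0,"jaw":0},
  ],
)

```text
t: 5.05
position: [507.0, -114.3, 150.0]
ee_rot: [[0.81, 0.586, -0.001], [0.586, -0.81, 0.0], [-0.0, -0.001, -1.0]]
ft_force: [0.7, 0.7, -0.7]
grip_width: 26.2
```

```bash
cat > held.py <<'E'
from wr import *
from fit import circ
# ring pose in tool frame from the wrist camera
def held(save=None):
    s=r.read_state();p=np.array(s["position"]);R=np.array(s["ee_rot"])
    im,P,z,c=wgrab()
    if save: cv2.imwrite(save,im[60:,80:560,::-1])
    hsv=cv2.cvtColor(im,cv2.COLOR_RGB2HSV).reshape(-1,3)
    T=(P-p)@R
    o=(z>0)&(hsv[:,0]>5)&(hsv[:,0]<18)&(hsv[:,1]>150)&(np.abs(T[:,2])<45)&(np.hypot(T[:,0],T[:,1])<95)
    Q=T[o];b=Q[(Q[:,0]>24)]
    # keep top face: plane fit
    A=np.c_[b[:,:2],np.ones(len(b))];w=np.ones(len(b),bool)
    for _ in range(6):
        k=np.linalg.lstsq(A[w],b[w,2],rcond=None)[0];w=np.abs(b[:,2]-A@k)<1.2
    print("t",s["t"],"tcp",np.round(p,1),"F",np.round(s["ft_force"],1),"w",round(s["grip_width"],1),"n",len(b),w.sum())
    print("top plane slopes deg x,y",np.round(np.degrees(np.arctan(k[:2])),1),"z at x=42",round(k[2]+42*k[0],1))
    t=b[w]; yc=[]
    for sg in(1,-1):
        h=t[(sg*t[:,1]>0)]; h=h[h[:,0]>28]
        q=circ(h); print("half",sg,"circle",np.round(q,1),"ymin/max",np.round([np.percentile(h[:,1],1),np.percentile(h[:,1],99)],1),"xmin/max",np.round([h[:,0].min(),h[:,0].max()],1))
    e=Q[(Q[:,0]<22)];
    for sg in(1,-1):
        h=e[sg*e[:,1]>0]; print("eye",sg,np.round(h.min(0),1),np.round(h.max(0),1))
    return T,Q
if __name__=="__main__":
    import sys; held(sys.argv[1])
E
python3 held.py pics/h1.png
```

```text
t 5.05 tcp [ 507.  -114.3  150. ] F [ 0.7  0.7 -0.7] w 26.2 n 3676 3116
top plane slopes deg x,y [-0.2  0. ] z at x=42 4.3
half 1 circle [42.6 15.2 16. ] ymin/max [21.3 34. ] xmin/max [28.  59.5]
half -1 circle [ 42.6 -13.5  15.8] ymin/max [-32.1 -19.5] xmin/max [28.  59.5]
eye 1 [ -8.5   7.8 -32.2] [22.  25.7 12.3]
eye -1 [ -6.7 -23.8 -32.5] [22.  -4.3 12.4]
```

View pics/h1.png

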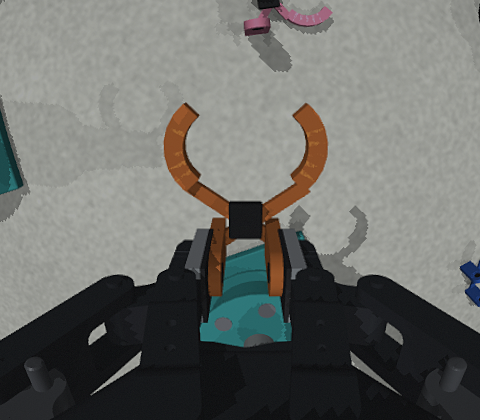

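Ring held level and fully spread, both halves clear in the view. Carry it over the red stand.

Emit:
arm_command(
  series=[
    {"tx":2,"ty":15,"tz":0,"rx":0,"ry":0,"rz":0,"jaw":0},
    {"tx":5,"ty":40,"tz":0,"rx":0,"ry":0,"rz":0,"jaw":0},
    {"tx":9,"ty":75,"tz":0,"rx":0,"ry":0,"rz":0,"jaw":0},
    {"tx":13,"ty":110,"tz":0,"rx":0,"ry":0,"rz":0,"jaw":0},
    {"tx":17,"ty":145,"tz":0,"rx":0,"ry":0,"rz":0,"jaw":0},
    {"tx":21,"ty":180,"tz":0,"rx":0,"ry":0,"rz":0,"jaw":0},
    {"tx":25,"ty":215,"tz":0,"rx":0,"ry":0,"rz":0,"jaw":0},
    {"tx":29,"ty":245,"tz":0,"rx":0,"ry":0,"rz":0,"jaw":0},
    {"tx":32,"ty":270,"tz":0,"rx":0,"ry":0,"rz":0,"jaw":0},
    {"tx":34,"ty":286,"tz":0,"rx":0,"ry":0,"rz":0,"jaw":0},
    {"tx":35,"ty":293,"tz":0,"rx":0,"ry":0,"rz":0,"jaw":0},
    {"tx":35,"ty":293,"tz":0,"rx":0,"ry":0,"rz":0,"jaw":0},
  ],
)

```text
t: 6.3
position: [542.1, 178.4, 149.7]
ee_rot: [[0.81, 0.586, -0.001], [0.586, -0.81, -0.001], [-0.001, -0.0, -1.0]]
ft_force: [-0.6, -0.5, -1.0]
grip_width: 26.8
```

Emit:
arm_command(
  series=[
    {"tx":0,"ty":0,"tz":0,"rx":0,"ry":0,"rz":0,"jaw":0},
    {"tx":0,"ty":0,"tz":0,"rx":0,"ry":0,"rz":0,"jaw":0},
  ],
)

```text
t: 6.5
position: [542.4, 176.3, 150.4]
ee_rot: [[0.812, 0.583, -0.0], [0.583, -0.812, -0.001], [-0.001, 0.001, -1.0]]
ft_force: [-0.2, 0.3, -1.5]
grip_width: 26.5
```

```bash
cat > al.py <<'E'
from held import *
import sys
from scipy.optimize import least_squares
T,Q=held(sys.argv[1])
s=r.read_state();R=np.array(s["ee_rot"]);zt=s["position"][2]
b=Q[(Q[:,0]>30)&(np.abs(Q[:,2]-4.3)<1.5)]
# band fit: each half radii 15.5..23.5 about (xc,yc+-sp)
def f(p):
    rr=np.hypot(b[:,0]-p[0],np.abs(b[:,1]-p[1])-p[2]); return np.maximum(np.abs(rr-19.5)-3.7,0)
q=least_squares(f,[42,1,10]).x; print("ring xc,yc,spread",np.round(q,2))
W=T[(np.hypot(T[:,0]-42,T[:,1])<70)]
h=zt-W[:,2]                      # world height
tip=W[(h>95)&(h<104)&(np.hypot(W[:,0]-42,W[:,1])<20)]; print("tip tool xy",np.round((tip.min(0)+tip.max(0))/2,2),len(tip),"top",np.round(h[(h<108)].max(),1))
n=W[(h>72)&(h<104)&(np.hypot(W[:,0]-42,W[:,1])<28)]; print("nose tool",np.round((n.min(0)+n.max(0))/2,2),np.ptp(n,axis=0))
ctr=(tip.min(0)+tip.max(0))[:2]/2
e=ctr-q[:2]; print("move world xy",np.round(R[:,:2]@e,1))
E
python3 al.py pics/a1.png
```

```text
t 6.5 tcp [542.4 176.3 150.4] F [-0.2  0.3 -1.5] w 26.5 n 3834 3164
top plane slopes deg x,y [-0.2 -0. ] z at x=42 4.2
half 1 circle [42.6 15.4 16. ] ymin/max [21.5 34.4] xmin/max [28.  59.9]
half -1 circle [ 42.6 -13.3  16. ] ymin/max [-32.1 -19.3] xmin/max [28.  59.9]
eye 1 [-10.4   7.8 -32.7] [22.  25.9 11.9]
eye -1 [ -6.9 -23.8 -32.4] [22.  -3.9 13.1]
ring xc,yc,spread [41.98  1.03 10.08]
tip tool xy [44.98 -0.46 50.99] 1052 top 103.9
nose tool [44.68 -0.28 62.07] [35.37376783 36.10002238 31.02675743]
move world xy [ 1.6  3.  -0. ]
```

View pics/a1.png

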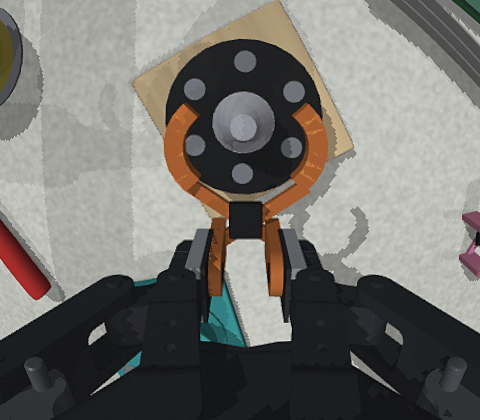

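Spindle at (243,122) sits between the two band halves. Small correction and partial lowering, then re-measure.

Emit:
arm_command(
  series=[
    {"tx":0.8,"ty":0.4,"tz":-10,"rx":0,"ry":0,"rz":0,"jaw":0},
    {"tx":1.7,"ty":0.8,"tz":-20,"rx":0,"ry":0,"rz":0,"jaw":0},
    {"tx":1.7,"ty":0.8,"tz":-30,"rx":0,"ry":0,"rz":0,"jaw":0},
    {"tx":1.7,"ty":0.8,"tz":-30,"rx":0,"ry":0,"rz":0,"jaw":0},
    {"tx":1.7,"ty":0.8,"tz":-30,"rx":0,"ry":0,"rz":0,"jaw":0},
    {"tx":1.7,"ty":0.8,"tz":-30,"rx":0,"ry":0,"rz":0,"jaw":0},
    {"tx":1.7,"ty":0.8,"tz":-30,"rx":0,"ry":0,"rz":0,"jaw":0},
    {"tx":1.7,"ty":0.8,"tz":-30,"rx":0,"ry":0,"rz":0,"jaw":0},
  ],
)

```text
t: 7.35
position: [544.2, 179.2, 120.7]
ee_rot: [[0.811, 0.585, 0.001], [0.585, -0.811, 0.0], [0.001, 0.0, -1.0]]
ft_force: [-0.5, 0.3, -0.7]
grip_width: 26.6
```

```bash
python3 al.py pics/a2.png
```

```text
t 7.35 tcp [544.2 179.2 120.7] F [-0.5  0.3 -0.7] w 26.6 n 3815 3176
top plane slopes deg x,y [-0.3  0. ] z at x=42 4.3
half 1 circle [42.6 16.3 15.3] ymin/max [21.4 34.5] xmin/max [28.  59.5]
half -1 circle [ 42.6 -14.   15.5] ymin/max [-32.1 -19.1] xmin/max [28.  59.9]
eye 1 [-10.4   7.8 -32.6] [22.  26.3 11.3]
eye -1 [ -6.7 -23.3 -33.1] [22.  -3.9 12.6]
ring xc,yc,spread [41.91  1.06 10.12]
tip tool xy [41.54  1.35 21.47] 1401 top 108.0
nose tool [41.31  1.44 32.45] [35.98169031 35.60115322 30.19132206]
move world xy [-0.1 -0.5 -0. ]
```

Aligned within 0.5 mm. Lower it.

Emit:
arm_command(
  series=[
    {"tx":0,"ty":-0.4,"tz":-6,"rx":0,"ry":0,"rz":0,"jaw":0},
    {"tx":0,"ty":-0.4,"tz":-12,"rx":0,"ry":0,"rz":0,"jaw":0},
    {"tx":0,"ty":-0.4,"tz":-18,"rx":0,"ry":0,"rz":0,"jaw":0},
    {"tx":0,"ty":-0.4,"tz":-24,"rx":0,"ry":0,"rz":0,"jaw":0},
    {"tx":0,"ty":-0.4,"tz":-30,"rx":0,"ry":0,"rz":0,"jaw":0},
    {"tx":0,"ty":-0.4,"tz":-36,"rx":0,"ry":0,"rz":0,"jaw":0},
    {"tx":0,"ty":-0.4,"tz":-42,"rx":0,"ry":0,"rz":0,"jaw":0},
    {"tx":0,"ty":-0.4,"tz":-47,"rx":0,"ry":0,"rz":0,"jaw":0},
    {"tx":0,"ty":-0.4,"tz":-51,"rx":0,"ry":0,"rz":0,"jaw":0},
    {"tx":0,"ty":-0.4,"tz":-53,"rx":0,"ry":0,"rz":0,"jaw":0},
    {"tx":0,"ty":-0.4,"tz":-53,"rx":0,"ry":0,"rz":0,"jaw":0},
    {"tx":0,"ty":-0.4,"tz":-53,"rx":0,"ry":0,"rz":0,"jaw":0},
  ],
)

```text
t: 8.6
position: [544.2, 178.7, 67.4]
ee_rot: [[0.811, 0.585, 0.0], [0.585, -0.811, -0.0], [0.0, 0.0, -1.0]]
ft_force: [-0.2, 0.6, -0.3]
grip_width: 26.5
```

Emit:
arm_command(
  series=[
    {"tx":0,"ty":0,"tz":-1,"rx":0,"ry":0,"rz":0,"jaw":0},
    {"tx":0,"ty":0,"tz":-2,"rx":0,"ry":0,"rz":0,"jaw":0},
    {"tx":0,"ty":0,"tz":-2.5,"rx":0,"ry":0,"rz":0,"jaw":0},
    {"tx":0,"ty":0,"tz":-2.5,"rx":0,"ry":0,"rz":0,"jaw":0},
    {"tx":0,"ty":0,"tz":-2.5,"rx":0,"ry":0,"rz":0,"jaw":0},
  ],
)

```text
t: 9.1
position: [544.1, 178.7, 65.3]
ee_rot: [[0.811, 0.585, 0.0], [0.585, -0.811, 0.0], [0.0, 0.0, -1.0]]
ft_force: [-1.7, -0.3, 5.6]
grip_width: 26.1
```

```bash
python3 al.py pics/a3.png
```

```text
t 9.1 tcp [544.1 178.7  65.3] F [-1.7 -0.3  5.6] w 26.1 n 3941 3193
top plane slopes deg x,y [-0.5 -0. ] z at x=42 4.0
half 1 circle [42.6 15.9 15.6] ymin/max [21.3 34.4] xmin/max [28.1 59.8]
half -1 circle [ 42.6 -13.9  15.5] ymin/max [-32.1 -19.1] xmin/max [28.  59.8]
eye 1 [ -8.5   7.6 -32.7] [22.  25.7 12.8]
eye -1 [ -6.7 -24.3 -32. ] [22.  -3.5 13.6]
ring xc,yc,spread [41.93  1.05 10.14]
tip tool xy [ 42.06   0.92 -33.68] 2980 top 108.0
nose tool [ 41.71   0.78 -22.8 ] [35.84539028 35.7767164  29.79556882]
move world xy [0.  0.2 0. ]
```

View pics/a3.png

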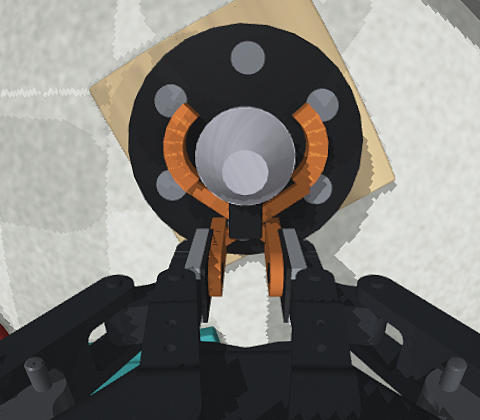

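The ring lies on the spool (5.6 N contact) around the spindle, still spread. Release, lowering slightly to offset the pads' back-swing.

Emit:
arm_command(
  series=[
    {"tx":0,"ty":0,"tz":0,"rx":0,"ry":0,"rz":0,"jaw":0.36},
    {"tx":0,"ty":0,"tz":-1,"rx":0,"ry":0,"rz":0,"jaw":0.44},
    {"tx":0,"ty":0,"tz":-2,"rx":0,"ry":0,"rz":0,"jaw":0.52},
    {"tx":0,"ty":0,"tz":-3,"rx":0,"ry":0,"rz":0,"jaw":0.6},
    {"tx":0,"ty":0,"tz":-3,"rx":0,"ry":0,"rz":0,"jaw":0.8},
    {"tx":0,"ty":0,"tz":-3,"rx":0,"ry":0,"rz":0,"jaw":1},
    {"tx":0,"ty":0,"tz":-3,"rx":0,"ry":0,"rz":0,"jaw":1},
    {"tx":0,"ty":0,"tz":-3,"rx":0,"ry":0,"rz":0,"jaw":1},
    {"tx":0,"ty":0,"tz":-3,"rx":0,"ry":0,"rz":0,"jaw":1},
    {"tx":0,"ty":0,"tz":-3,"rx":0,"ry":0,"rz":0,"jaw":1},
  ],
)

```text
t: 10.15
position: [544.0, 178.7, 61.8]
ee_rot: [[0.811, 0.585, 0.0], [0.585, -0.811, -0.0], [0.0, 0.0, -1.0]]
ft_force: [-0.3, 0.8, -1.3]
grip_width: 85.1
```

```bash
python3 al.py pics/a4.png
```

```text
t 10.15 tcp [544.  178.7  61.8] F [-0.3  0.8 -1.3] w 85.1 n 1581 1394
top plane slopes deg x,y [-0.1 -0. ] z at x=42 0.8
half 1 circle [39.6  1.4 21.7] ymin/max [13.  24.4] xmin/max [28.2 59.1]
half -1 circle [39.6  0.9 22. ] ymin/max [-22.3 -10.7] xmin/max [28.2 59.2]
eye 1 [ -9.6   7.7 -35.8] [22.  29.3  9.6]
eye -1 [-10.  -26.6 -35.7] [21.9 -6.2 10. ]
ring xc,yc,spread [40.5   1.01 28.2 ]
tip tool xy [ 41.99   0.89 -37.34] 3169 top 108.0
nose tool [ 41.86   0.79 -26.32] [35.60734737 35.84585366 30.41403599]
move world xy [1.1 1.  0. ]
```

View pics/a4.png

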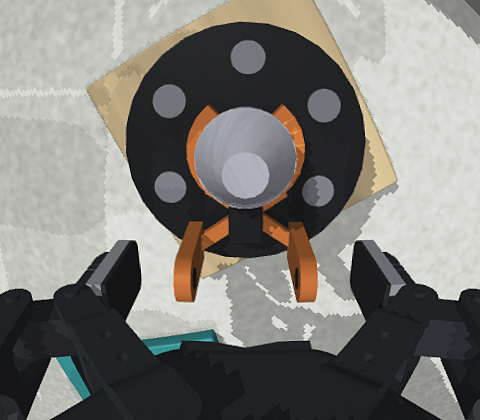

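The ring is closed under the lip and level, and the fingers are clear. Retreat straight up.

Emit:
arm_command(
  series=[
    {"tx":0,"ty":0,"tz":20,"rx":0,"ry":0,"rz":0,"jaw":1},
    {"tx":0,"ty":0,"tz":50,"rx":0,"ry":0,"rz":0,"jaw":1},
    {"tx":0,"ty":0,"tz":80,"rx":0,"ry":0,"rz":0,"jaw":1},
    {"tx":-20,"ty":-15,"tz":105,"rx":0,"ry":0,"rz":0,"jaw":1},
    {"tx":-40,"ty":-30,"tz":120,"rx":0,"ry":0,"rz":0,"jaw":1},
    {"tx":-40,"ty":-30,"tz":120,"rx":0,"ry":0,"rz":0,"jaw":1},
    {"tx":-40,"ty":-30,"tz":120,"rx":0,"ry":0,"rz":0,"jaw":1},
    {"tx":-40,"ty":-30,"tz":120,"rx":0,"ry":0,"rz":0,"jaw":1},
  ],
)

```text
t: 11.0
position: [504.5, 149.4, 181.4]
ee_rot: [[0.81, 0.586, 0.0], [0.586, -0.81, 0.0], [0.0, -0.0, -1.0]]
ft_force: [-0.3, -0.0, -0.8]
grip_width: 85.2
```

Run:
```python
from wr import *
im,P,z,c=wgrab()
hsv=cv2.cvtColor(im,cv2.COLOR_RGB2HSV).reshape(-1,3)
o=(z>0)&(hsv[:,0]>5)&(hsv[:,0]<18)&(hsv[:,1]>150)&(np.hypot(P[:,0]-565,P[:,1]-193)<60)&(P[:,2]>54);Q=P[o]
print("band z",np.percentile(Q[np.hypot(Q[:,0]-578.5,Q[:,1]-203)<30][:,2],[10,50,90]),"eye top",np.percentile(Q[:,2],99))
im2,_=r.read_camera("side")
b=cv2.resize(im2[300:420,120:270,::-1],(400,320),interpolation=cv2.INTER_CUBIC)
cv2.imwrite("pics/f.png",np.hstack([im[:320,120:520,::-1],b]))
```

```text
band z [57.36681838 60.91448267 62.01273347] eye top 96.7533522119094
```

View pics/f.png

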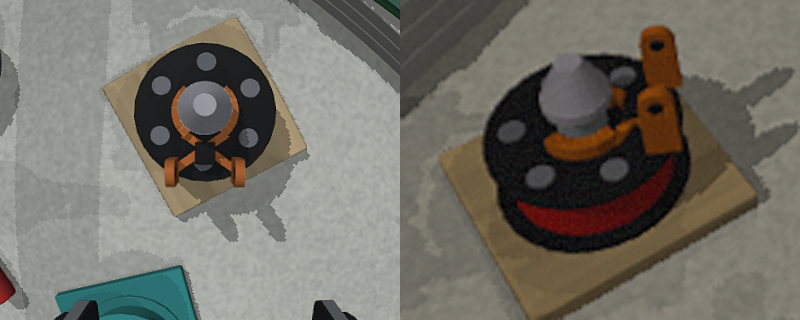

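The ring lies flat on the spool, closed round the groove beneath the lip, and the gripper is clear.

```bash
python3 -c "
from plant import r
print(r.sign_off())"
```

```text
the job is handed in; nothing more can be done
None
```

The orange ring is locked on the red spool. I pinched its eyes with a 30 N grip, carried it spread to the stand, and lined it up with the spindle to about 0.5 mm. I lowered it until it touched the spool at about 6 N, let go, and handed the job in at about 11 s.

- **Seating:** The last pictures show the ring flat on the spool and closed around the groove under the lip. Its top measured about 61 mm and level, against 60 mm expected, and the gripper was well clear.
- **Fit that failed:** The spread fit in my alignment script did not work on the closed ring. It gave 28 mm, which is impossible, so the "closed" result rests on the pictures and the measured outer edges. Those were about 47 mm apart, matching a closed ring.
- **Pinch force:** While pinching, the pads pushed the ring onto the table with about 14 N and shifted the tool about 5 mm. This cleared once the ring was lifted.
- **Other objects:** I never went near the blue ring or touched the pink and turquoise look-alikes.

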